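# Fill the tin of cup lids

## Robot

A 6-joint arm with a two-finger parallel gripper is mounted at the origin on the work surface. World frame = base frame: x ahead of the robot, y to its left, z up, the work surface at z = 0. Lengths are in m, angles in rad, forces in N, time in s.
With the tool pointing down it reaches from about 0.425 to 0.95 m from the base axis. Payload 3.5 kg.
Tool frame: the origin (TCP) lies midway between the tips of the shut fingers; the grasp point (between the pads) lies 19 mm behind it; z points along the fingers, y is the line along which they close (so a half turn about z gives the same grasp; the last joint's range is limited). The gripper opens to 85 mm and grips with 20 to 120 N. Pads are 22 mm wide; open, the fingers measure 114 mm over their backs; the gripper's body (76 mm by 85 mm) begins 54 mm behind the grasp point. The pads swing forward as they close: fully open they stand 13 mm farther back than shut.
Start: joints at [0.987, 0.286, 1.577, -0, 1.279, -0.15], TCP at [0.284, 0.612, 0.203] pointing down, gripper open.
Joint ranges: [-2.77, 2.77], [-0.9, 2.22], [0.21, 2.48], [-1.53, 4.67], [0.24, 2.81], [-2.84, 2.84]. Speed limits (rad/s): [2.79, 2.79, 3.14, 3.14, 3.14, 3.14].

## Interface

Orientations are given as a unit quaternion [x, y, z, w].
In Python, from plant import ctrl, cams, order gives the robot as it stands.
- The arm moves only by the tool move_arm, never from a script. Its argument "plan" is one flat list of numbers, 7 for each row, row after row: the shift along the world's x, y, z in mm, then the turn, a rotation vector about the world's x, y, z in degrees, then the finger opening in mm, from 0 to 85.4. A call has 1 to 12 rows; each row shifts and turns the commanded pose from where the row before left it; what a row does not reach is not made up. A row lasts 1/10 s, in which the tool goes at most 50 mm and 8.59 degrees, less where a joint would pass 70% of its speed; a pose out of reach is approached as far as the arm can. A call is refused whole if a number of a shift passes 50 or a number of a turn 8.59, either way. A call with a gripper value outside its range is refused whole. The fingers move at their own pace and stop on an object; "newtons" is the grip in N (left out, the last holds). Time passes only in rows, so rows that do not move let the fingers close. It gives the time, the measured TCP pose, the force, the opening and the grip force at its end, in the units of the state.
- ctrl.get_state(): the state, without advancing time (a new reading comes with each control period).
- cams.read_camera(name): name is "scene" or "top" or "wrist"; returns a dict with "color" (480x640x3 uint8, red, green, blue), "fov_y" (degrees; the focal length in pixels is half the picture's height over the tangent of half this angle, whatever the lens; pixels are square), "cx", "cy" (the principal point, pixels), "origin" and "orientation" of the camera in the world; the wrist camera has in their place "T_tool_cam" (4x4, takes a point from camera to tool coordinates, whose origin is the TCP and whose axes are the flange's). Camera axes: x right, y up, looking along -z (the intrinsics and any distortion apply to the point x, -y, -z); pixel columns grow to the right and rows downward; lengths in m; the calibration is good to about 2 mm. A picture is of the moment at which its call begins: read the wrist's pose just before it. There is no depth.
- order.sign_off(): hands the job in; it is judged then, once.
The state is a dict: "time": time; "qpos": joint angles; "dq": joint speeds; "joint_efforts": joint torques, N m; "eef_pos": TCP position; "tcp_rot": TCP orientation; "contact_force": force on the tool from outside, world axes, zero at the start; "wrist_torque": the same for the moment, N m; "opening": opening from 0.0 (shut) to 1.0 (fully open); "finger_force": force on a finger pad.
Only numpy, scipy, OpenCV 4.12 (cv2) and the standard library are available. Lean on these libraries where they do the work, as an engineer would, in place of code of your own. Each camera call takes 0.05 s, during which the arm holds its last target. There are 200 camera calls.

## Task

Pack the two loose cup lids that are the same size as those already in the round tin into its two empty places, one in each, so that they lie flat on the tin's floor and complete the snug honeycomb of seven, one in the middle and six around it. The larger round lid and the square lid on the counter belong to other vessels. Either lid may go in either place; let go of them when they lie flat.

Things in the scene. Friction and masses are not known exactly. Their poses are not given: they have to be found in the camera images.
- lid_a_knob (a point): loose round black plastic cup lid, about 80 g, flat on the counter: plate 64 mm across, 10 mm thick, its lowest 7 mm tapering to 48 mm underneath (it centres itself); on it an upright steel knob, a cylinder 22 mm across, 28 mm tall (38 mm in all). The point is 24 mm above the underside, 14 mm below the knob's top; z up the knob
- lid_b_knob (a point): a second lid exactly like lid_a; the point is the centre of its knob, 24 mm above the lid's underside. Two bystanders near them have the same knob but a 94 mm round or a 78 mm square plate.
- gap_1 (a point): first empty place in the round aluminium tin (fixed; 214 mm across, wall 3 mm thick, 18 mm high, floor 3 mm). Point: 24 mm above the tin's floor, where a packed lid's knob point comes. z up; tin's centre 68 mm along -x. Five loose 64 mm lids fill the centre and four places by the wall; places are 68 mm apart, leaving about 4 mm of play
- gap_2 (a point): the centre of the other empty place in the same tin, 118 mm from gap_1 and likewise 27 mm above the counter; same axes as gap_1 (z up). The tin's centre lies at x +34 mm, y -59 mm from this point along those axes.
Not all that is in view belongs to the job. Leave any blue look-alike of the part that bears lid_a_knob alone. What is shaped like the part that bears lid_b_knob but brown is not meant.

How it is judged:
By the outcome, as a careful person would: the job done as asked, in the order asked, and still so for the second after the job is handed in, with the robot touching nothing.
It also fails if it takes over 51 s, if anything falls off the work surface, if the arm or the gripper's body presses on something with over 40 N, if the wrist force passes 120 N, or if a joint passes its speed limit or range.

## Working session

There is one attempt and no reset: what is moved stays moved. The work goes in short steps, Python scripts to look and compute and a tool call to move; the robot and the scene stay as the last step left them, time stands still between calls to the robot, and variables do not carry over. Pictures are saved under pics/ and viewed, at most 11 in all, crops included, and the job is handed in when it is done.

Besides the shell and the picture viewer there is one more tool, called by a JSON object that holds its "fn" and its "kwargs", one argument or row to a line. move_arm: Moves the arm, as the interface text tells. Its arguments: {"type":"object","properties":{"plan":{"type":"array","items":{"type":"number"}},"newtons":{"type":"number"}},"required":["plan"]}

```bash
mkdir -p pics; ls
python3 - <<'E'
from plant import ctrl,cams,order
import cv2
for n in ("top","scene"):
    d=cams.read_camera(n); cv2.imwrite(f"pics/{n}0.png",d["color"][:,:,::-1])
    print({k:v for k,v in d.items() if k!="color"})
s=ctrl.get_state();print(s["time"],s["eef_pos"],s["tcp_rot"])
E
```

```text
pics
{'fov_y': 44.47044698597581, 'cx': 325.0861828177202, 'cy': 233.2438833206265, 'origin': array([ 0.41734238, -0.06316457,  1.1264687 ]), 'orientation': array([ 0.04312847, -0.02106014, -0.69715828,  0.71530884])}
{'fov_y': 45.91099972248566, 'cx': 318.2183656719384, 'cy': 240.58364817477033, 'origin': array([ 0.97102667, -0.84455901,  0.81344438]), 'orientation': array([0.41273568, 0.10842064, 0.24848411, 0.86956878])}
0.1 [0.28330336 0.61192672 0.20143367] [ 2.15181220e-01  9.76573506e-01 -1.03264127e-03 -4.04358248e-04]
```

View pics/top0.png

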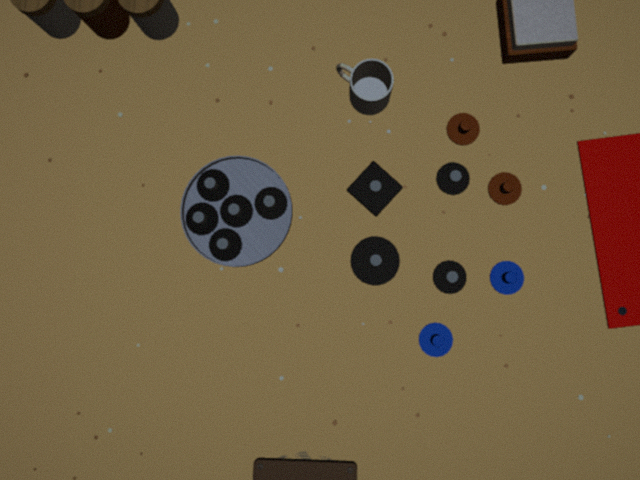

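View pics/scene0.png

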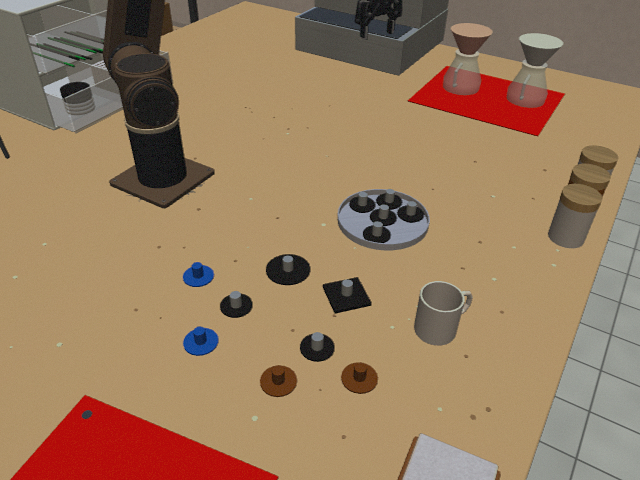

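The views show these candidates in the top image.
- **Wanted:** small black lids at (453,178) and (450,277).
- **Not wanted:** larger black (375,260), black square (375,187), brown (463,128) and (505,188), blue (507,277) and (436,339).
- **Tin:** centred near (237,211), with empty places near (247,176) and (261,236).

The next script measures these positions.

```bash
cat > h.py <<'E'
import numpy as np, cv2
from scipy.spatial.transform import Rotation as R
from plant import ctrl,cams,order
def cam(n):
    s=ctrl.get_state(); d=cams.read_camera(n)
    if n=="wrist":
        T=np.eye(4);T[:3,:3]=R.from_quat(s["tcp_rot"]).as_matrix();T[:3,3]=s["eef_pos"]
        T=T@d["T_tool_cam"]; d["o"],d["M"]=T[:3,3],T[:3,:3]
    else: d["o"],d["M"]=np.array(d["origin"]),R.from_quat(d["orientation"]).as_matrix()
    d["f"]=240/np.tan(np.radians(d["fov_y"]/2)); return d
def pt(d,u,v,z):
    r=d["M"]@np.array([(u-d["cx"])/d["f"],-(v-d["cy"])/d["f"],-1]); return d["o"]+r*(z-d["o"][2])/r[2]
def px(d,p):
    c=d["M"].T@(np.array(p)-d["o"]); return d["cx"]-d["f"]*c[0]/c[2], d["cy"]+d["f"]*c[1]/c[2]
def black(d,t=60,lo=200):
    m=(d["color"].max(2)<t).astype(np.uint8)*255
    cs,_=cv2.findContours(m,cv2.RETR_EXTERNAL,cv2.CHAIN_APPROX_NONE)
    return [(cv2.fitEllipse(cv2.convexHull(c)),cv2.contourArea(c)) for c in cs if cv2.contourArea(c)>lo]
E
python3 - <<'E'
from h import *
d=cam("top")
for e,a in black(d):
    (u,v),ax,_=e
    print(np.round([u,v,*ax,a],1),np.round(pt(d,u,v,.0085)*1e3,1))
for n,z in (("scene",.0085),):
    d2=cam(n)
    for e,a in black(d2,60,250):
        (u,v),ax,_=e
        if v>180:print(n,np.round([u,v,*ax,a],1),np.round(pt(d2,u,v,z)*1e3,1))
print("tin px",np.round(pt(d,237,211,.018)*1e3))
w=cams.read_camera("wrist");print({k:v for k,v in w.items() if k!="color"})
c=d["color"][100:370,170:550,::-1];cv2.imwrite("pics/crop1.png",cv2.resize(c,None,fx=2,fy=2,interpolation=cv2.INTER_CUBIC))
E
```

```text
[ 303.1  470.    25.5  135.  1978. ] [78.7  1.8  8.5]
[449.1 276.7  32.3  33.  804.5] [ 442.  -263.4    8.5]
[ 374.6  260.4   48.    48.4 1767.5] [ 469.2 -122.4    8.5]
[225.  244.2  32.   32.5 780.5] [492.9 164.7   8.5]
[201.6 218.4  31.7  32.4 775.5] [541.7 212.4   8.5]
[236.  210.6  31.9  32.3 777. ] [558.4 146.3   8.5]
[270.4 202.7  31.8  32.2 770.5] [575.3  80.2   8.5]
[452.4 178.1  31.7  32.7 775.5] [ 630.7 -268.2    8.5]
[ 373.7  188.8   48.9   51.6 1531.5] [ 606.8 -118.     8.5]
[210.  185.7  33.5  77.  820.5] [605.9 198.9   8.5]
[369.1  93.2  40.   42.3 448. ] [ 795.2 -105.4    8.5]
[371.3  78.7  36.3  38.2 533. ] [ 824.2 -109.     8.5]
[ 533.6   31.8   81.4   95.1 1301.5] [ 923.7 -423.5    8.5]
[ 102.5   17.1   54.5  159.9 3722.5] [942.6 431.    8.5]
scene [316.6 347.1  27.8  33.7 503. ] [ 629.2 -265.5    8.5]
scene [235.7 305.2  23.6  31.8 408.5] [ 440.4 -260.6    8.5]
scene [346.9 296.3  37.   60.2 886. ] [ 612.3 -122.6    8.5]
scene [287.6 269.3  30.6  43.5 828.5] [ 467.8 -119.8    8.5]
scene [385.7 209.2  29.4  35.9 387. ] [547.5 184.7   8.5]
tin px [556. 142.  18.]
{'fov_y': 62.28126606250292, 'cx': 316.0729454296126, 'cy': 240.52100551507434, 'T_tool_cam': array([[ 7.91057223e-04,  9.58678929e-01,  2.84489166e-01,
         7.28448009e-02],
       [ 9.99999610e-01, -8.69739440e-04,  1.50248109e-04,
         9.61034577e-05],
       [ 3.91471144e-04,  2.84488937e-01, -9.58679243e-01,
        -1.70893503e-01],
       [ 0.00000000e+00,  0.00000000e+00,  0.00000000e+00,
         1.00000000e+00]])}
```

View pics/crop1.png

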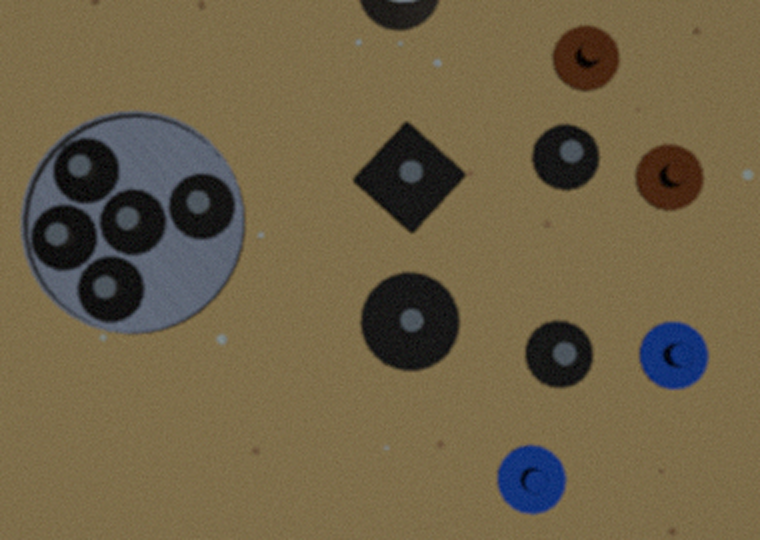

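The crop shows the two plain 64 mm black lids at top px (452,178) and (449,277), about 32 px across. The bystanders are 48 px or square. The tin's empty places are on its right (upper right and lower right). I'll move over the tin for a wrist view.

{"fn": "move_arm", "kwargs": {
  "plan": [21,-41,4,0,0,0,85,21,-41,4,0,0,0,85,21,-41,4,0,0,0,85,21,-41,4,0,0,0,85,21,-41,4,0,0,0,85,21,-41,4,0,0,0,85,21,-41,4,0,0,0,85,21,-41,4,0,0,0,85,21,-41,4,0,0,0,85,21,-41,4,0,0,0,85,21,-41,4,0,0,0,85,0,0,0,0,0,0,85],
  "newtons": 40
}}

```text
time: 1.45
eef_pos: [0.517, 0.1571, 0.2474]
tcp_rot: [0.218, 0.976, -0.0, 0.001]
contact_force: [0.1, 0.1, 1.0]
opening: 1.0
finger_force: 0.0
```

```bash
cat > tin.py <<'E'
from h import *
import sys
from scipy.optimize import least_squares
d=cam("wrist"); s=ctrl.get_state(); print(s["time"],np.round(s["eef_pos"]*1e3,1),s["contact_force"])
cv2.imwrite(f"pics/{sys.argv[1]}.png",d["color"][:,:,::-1])
L=[]
for e,a in black(d,60,1000):
    (u,v),ax,_=e
    p=pt(d,u,v,.0115)*1e3; print(np.round([u,v,*ax,a],1),np.round(p,1))
E
python3 tin.py w1
```

```text
1.5 [515.8 159.2 247. ] [-0.03281671  0.1763963  -0.4149465 ]
[  321.2   434.2   276.9   674.9 56429. ] [792.6  34.4  11.5]
[ 275.2  270.2   53.6   56.7 2309. ] [572.6  81.5  11.5]
[ 382.4  253.6   55.    57.6 2417. ] [604.6 194.8  11.5]
[  67.2  260.6   75.1   90.7 5257.5] [ 466.5 -117.9   11.5]
[ 323.7  232.2   56.7   57.7 2502.5] [555.9 147.5  11.5]
[ 374.9  191.9   59.3   60.6 2747. ] [539.3 213.4  11.5]
[ 313.   168.8   60.1   61.3 2768. ] [490.8 165.8  11.5]
```

View pics/w1.png

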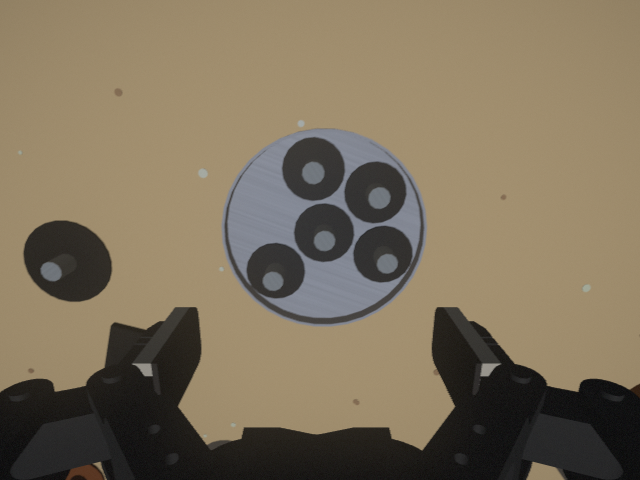

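The wrist view shows the five packed lids, with the centre one at (324,232). The gaps lie at lower middle and upper left in this view, at about (621,129) and (507,100) mm in world coordinates. Next I'll move over lid A.

{"fn": "move_arm", "kwargs": {
  "plan": [-7,-38,-9,0,0,0,55,-7,-38,-9,0,0,0,55,-7,-38,-9,0,0,0,55,-7,-38,-9,0,0,0,55,-7,-38,-9,0,0,0,55,-7,-38,-9,0,0,0,55,-7,-38,-9,0,0,0,55,-7,-38,-9,0,0,0,55,-7,-38,-9,0,0,0,55,-7,-38,-9,0,0,0,55,-7,-38,-9,0,0,0,55,0,0,0,0,0,0,55]
}}

```text
time: 2.7
eef_pos: [0.4367, -0.2583, 0.1464]
tcp_rot: [0.217, 0.976, 0.0, -0.001]
contact_force: [-0.1, 0.4, -0.7]
opening: 0.645
finger_force: 0.0
```

```bash
sed -i 's/\.0115/float(sys.argv[2])/' tin.py; for i in 1 2 3; do python3 tin.py w2 .0085; done
```

```text
2.75 [ 437.2 -256.7  146.8] [ 0.06012505 -0.25297294  0.07188815]
[  327.2   447.6   338.    701.8 66422. ] [ 645.3 -343.8    8.5]
[  494.3   178.4   113.4   127.5 11181. ] [ 466.3 -119.8    8.5]
2.8 [ 437.6 -255.8  147.2] [0.37975474 0.38636034 0.14133901]
[  326.9   448.    338.2   700.1 66494.5] [ 646.8 -342.5    8.5]
[  491.2   178.9   113.3   127.4 11177.5] [ 466.3 -120.     8.5]
2.85 [ 437.9 -255.3  147.5] [-0.32735817 -0.1160954  -0.11607482]
[  326.5   448.3   339.2   698.5 66569.5] [ 648.  -341.9    8.5]
[  489.4   179.1   113.3   127.3 11159. ] [ 466.2 -120.2    8.5]
```

View pics/w2.png

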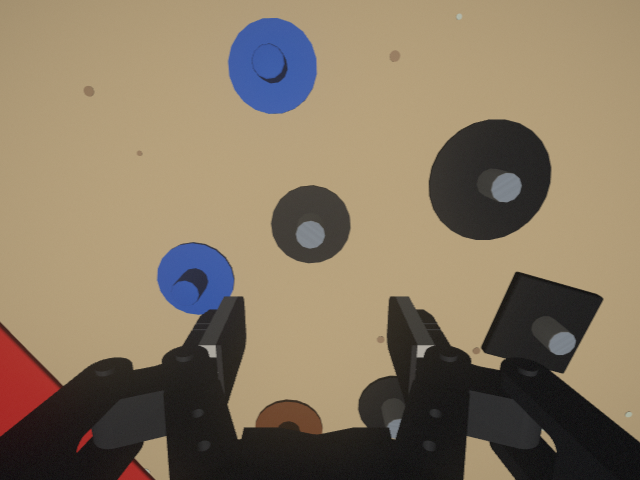

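Lid A is at (311,224), plain dark grey-black, between the finger lines. The blue ones are at (272,66) and (196,278), the large one at (490,180). It needs a higher dark threshold.

```bash
sed -i 's/black(d,60,/black(d,85,/' tin.py; python3 tin.py w3 .0085
python3 - <<'E'
from h import *
s=ctrl.get_state();print(s["eef_pos"]*1e3,R.from_quat(s["tcp_rot"]).as_matrix().round(4))
E
```

```text
2.9 [ 438.1 -255.1  147.8] [-0.13165093 -0.61129966 -0.42655333]
[  327.9   396.7   253.8   803.9 68992.5] [ 596.1 -316.1    8.5]
[ 309.6  223.6   76.8   77.7 4587.5] [ 440.2 -261.9    8.5]
[  488.6   179.    113.7   127.8 11239. ] [ 466.2 -120.3    8.5]
[ 438.14053777 -255.09062719  147.83105119] [[-9.081e-01  4.189e-01  2.000e-04]
 [ 4.189e-01  9.081e-01  5.000e-04]
 [ 0.000e+00  5.000e-04 -1.000e+00]]
```

{"fn": "move_arm", "kwargs": {
  "plan": [2,-7,-30,0,0,0,55,0,0,-30,0,0,0,55,0,0,-30,0,0,0,55,0,0,-24,0,0,0,55,0,0,-12,0,0,0,55,0,0,-8,0,0,0,50,0,0,0,0,0,0,40,0,0,0,0,0,0,15,0,0,0,0,0,0,15,0,0,0,0,0,0,15,0,0,0,0,0,0,15,0,0,0,0,0,0,15]
}}

```text
time: 4.1
eef_pos: [0.4398, -0.2637, 0.0141]
tcp_rot: [0.215, 0.977, -0.0, 0.0]
contact_force: [-0.2, 0.4, -0.4]
opening: 0.174
finger_force: 0.0
```

The fingers reached 15 mm with no force, so I need to look.

```bash
python3 tin.py w4 .0085
```

```text
4.15 [ 439.8 -263.7   14. ] [-0.04899182 -0.54860222 -0.93877652]
[  321.4   467.5   487.8   661.9 80676. ] [ 542.5 -307.9    8.5]
[  628.2   204.2   186.3   228.9 18740. ] [ 464.8 -120.1    8.5]
```

View pics/w4.png

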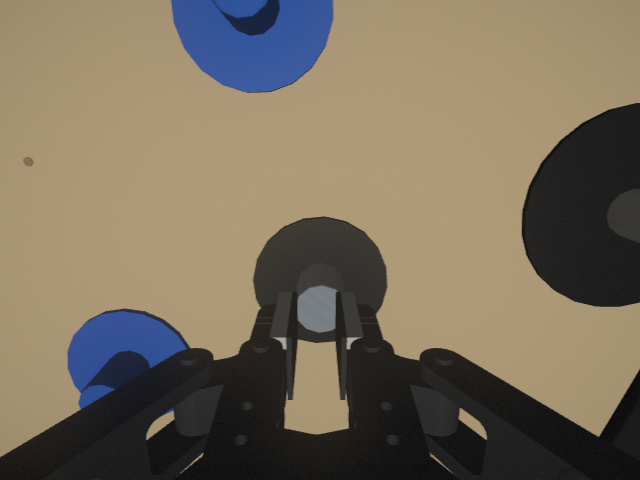

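The knob sits between the pads, which seem to be just short of or barely touching it. I'll close further.

{"fn": "move_arm", "kwargs": {
  "plan": [0,0,0,0,0,0,0,0,0,0,0,0,0,0,0,0,0,0,0,0,0,0,0,0,0,0,0,0]
}}

```text
time: 4.55
eef_pos: [0.4397, -0.2635, 0.0137]
tcp_rot: [0.215, 0.977, 0.0, -0.0]
contact_force: [0.3, 0.4, 0.4]
opening: 0.003
finger_force: 0.0
```

Run:
```python
from h import *
d=cam("wrist");cv2.imwrite("pics/w5.png",d["color"][150:480,120:520,::-1])
print(pt(d,319.5,309,.038)*1e3,pt(d,320,279,.0085)*1e3)
s=ctrl.get_state();print(px(d,s["eef_pos"]),px(d,s["eef_pos"]+[0,0,.019]),d["o"],d["M"].round(3))
```

```text
[ 439.94536614 -262.01161828   38.        ] [ 439.12768054 -261.11789651    8.5       ]
(np.float64(315.8814419779864), np.float64(286.2313673087412)) (np.float64(315.8432742234612), np.float64(304.1421859813115)) [ 0.37361175 -0.23281697  0.18458278] [[ 0.42  -0.87  -0.258]
 [ 0.908  0.402  0.12 ]
 [-0.    -0.284  0.959]]
```

View pics/w5.png

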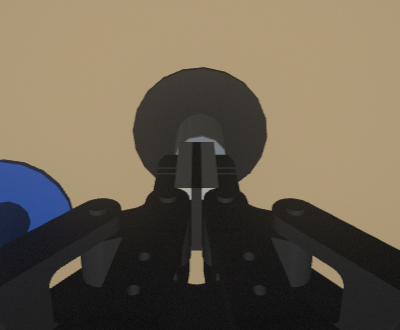

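The shut fingers hide part of the knob's top, so the tips seem to be above the knob rather than around it. A side view from the scene camera should confirm this.

Run:
```python
from h import *
d=cam("scene");s=ctrl.get_state();p=s["eef_pos"]
print([np.round(px(d,p+[0,0,z]),1) for z in (0,.019,.03,.04)], [np.round(px(d,[.440,-.262,z]),1) for z in (0,.01,.038)])
c=d["color"][200:350,150:350,::-1];cv2.imwrite("pics/s2.png",cv2.resize(c,None,fx=4,fy=4,interpolation=cv2.INTER_CUBIC))
```

```text
[array([234.3, 304.1]), array([233.6, 297.2]), array([233.1, 293.2]), array([232.7, 289.4])] [array([235.5, 308.6]), array([235.1, 305.1]), array([234. , 294.9])]
```

View pics/s2.png

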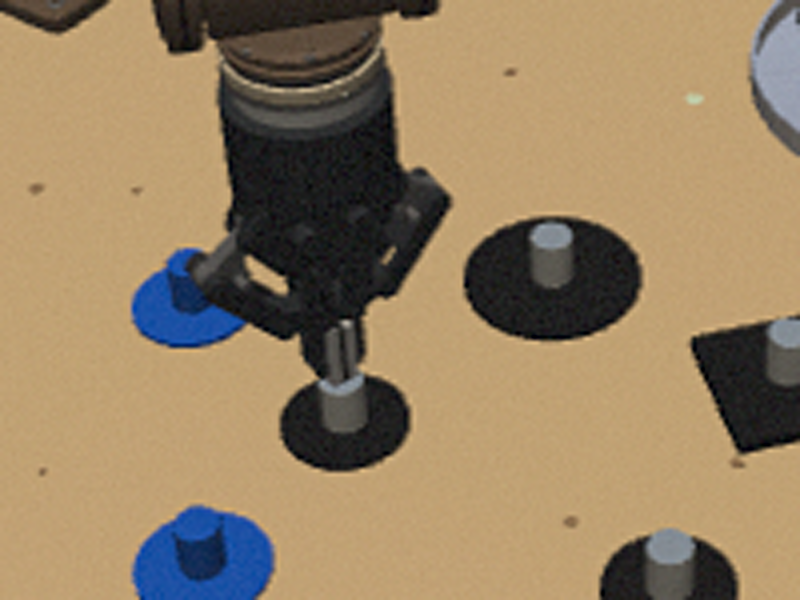

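The side view confirms it. The shut tips end just above the knob top, at crop (342,382), so the real tips are about 25 mm above the reported TCP. I'll open, go about 25 mm lower while watching the force, and close.

{"fn": "move_arm", "kwargs": {
  "plan": [0,0,0,0,0,0,50,0,0,0,0,0,0,50,0,0,0,0,0,0,50,0,0,0,0,0,0,50,0,0,-8,0,0,0,50,0,0,-8,0,0,0,50,0,0,-6,0,0,0,50,0,0,0,0,0,0,10,0,0,0,0,0,0,10,0,0,0,0,0,0,10,0,0,0,0,0,0,10,0,0,0,0,0,0,10]
}}

```text
time: 5.85
eef_pos: [0.4397, -0.2635, -0.0082]
tcp_rot: [0.215, 0.977, -0.0, 0.0]
contact_force: [-0.3, 0.8, -0.9]
opening: 0.239
finger_force: 39.1
```

Gripped, at about 20 mm opening and 39 N. I'll carry it over the near gap.

{"fn": "move_arm", "kwargs": {
  "plan": [0,0,25,0,0,0,10,0,0,45,0,0,0,10,7,40,6,0,0,0,10,7,40,6,0,0,0,10,8,40,6,0,0,0,10,7,40,5,0,0,0,10,8,40,5,0,0,0,10,7,40,5,0,0,0,10,8,40,5,0,0,0,10,7,40,5,0,0,0,10,8,40,5,0,0,0,10,0,0,0,0,0,0,10]
}}

```text
time: 7.05
eef_pos: [0.5075, 0.1004, 0.1109]
tcp_rot: [0.213, 0.977, 0.001, 0.001]
contact_force: [-0.6, -0.6, -1.0]
opening: 0.238
finger_force: 39.5
```

{"fn": "move_arm", "kwargs": {
  "plan": [0,0,0,0,0,0,10,0,0,0,0,0,0,10]
}}

```text
time: 7.25
eef_pos: [0.5062, 0.0959, 0.1093]
tcp_rot: [0.215, 0.977, -0.0, -0.0]
contact_force: [0.6, -0.3, -1.5]
opening: 0.242
finger_force: 39.5
```

```bash
python3 tin.py w6 .0115
python3 - <<'E'
from h import *
s=ctrl.get_state();print(s["opening"],s["finger_force"],s["eef_pos"]*1e3)
E
```

```text
7.3 [506.2  95.5 109.3] [-0.20326873 -0.06972484 -1.40393204]
[  31.4  300.8  108.7  133.1 8544.5] [ 466.3 -117.7   11.5]
[ 491.2  204.2   87.    97.6 6527.5] [539.3 213.   11.5]
[  579.4  -107.8   279.1   525.4 90203.5] [389.7 312.2  11.5]
[ 400.8  168.3   92.2   97.4 6922.5] [490.5 165.7  11.5]
0.24093984136445382 39.485875368118286 [506.24992379  95.52532447 109.3056969 ]
```

View pics/w6.png

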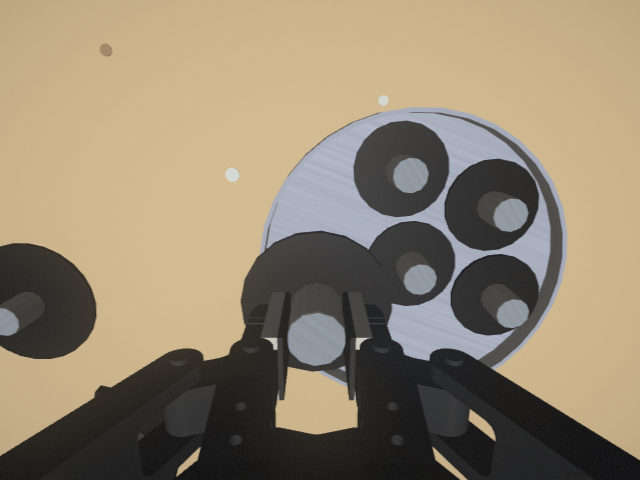

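The held lid is centred on the TCP (u≈316). The tin's lids have not moved: (490.5,165.7) and (539.3,213.0). Lowering to about 5 mm above the floor.

{"fn": "move_arm", "kwargs": {
  "plan": [1,5,-30,0,0,0,10,0,0,-30,0,0,0,10,0,0,-25,0,0,0,10,0,0,-12,0,0,0,10,0,0,-8,0,0,0,10,0,0,-4,0,0,0,10,0,0,0,0,0,0,10,0,0,0,0,0,0,10]
}}

```text
time: 8.1
eef_pos: [0.5087, 0.1014, 0.0018]
tcp_rot: [0.215, 0.977, 0.0, 0.001]
contact_force: [-0.7, 0.6, -1.4]
opening: 0.236
finger_force: 39.5
```

{"fn": "move_arm", "kwargs": {
  "plan": [-1,-1,-2,0,0,0,10,0,0,-2,0,0,0,10,0,0,-1,0,0,0,10,0,0,-1,0,0,0,10,0,0,0,0,0,0,10,0,0,0,0,0,0,10]
}}

```text
time: 8.7
eef_pos: [0.5067, 0.1005, -0.0053]
tcp_rot: [0.215, 0.977, -0.0, -0.0]
contact_force: [-0.2, 0.1, -0.1]
opening: 0.236
finger_force: 39.5
```

{"fn": "move_arm", "kwargs": {
  "plan": [0,0,-1,0,0,0,10,0,0,0,0,0,0,10,0,0,0,0,0,0,10]
}}

```text
time: 9.0
eef_pos: [0.5069, 0.1005, -0.0056]
tcp_rot: [0.215, 0.977, -0.0, -0.0]
contact_force: [-3.6, 0.2, 5.0]
opening: 0.234
finger_force: 40.0
```

Contact is 5 N upward at the expected floor height, so the lid is seated. Release, lift, and check.

{"fn": "move_arm", "kwargs": {
  "plan": [0,0,0,0,0,0,36,0,0,0,0,0,0,36,0,0,0,0,0,0,36,0,0,15,0,0,0,36,0,0,40,0,0,0,36,0,0,45,0,0,0,36,0,0,45,0,0,0,36,0,0,45,0,0,0,55,0,0,0,0,0,0,55,0,0,0,0,0,0,55]
}}

```text
time: 10.0
eef_pos: [0.5075, 0.1005, 0.185]
tcp_rot: [0.215, 0.977, 0.0, 0.002]
contact_force: [0.6, 0.2, -1.0]
opening: 0.643
finger_force: 0.0
```

```bash
python3 tin.py w7 .0115
```

```text
10.05 [506.2 100.5 183. ] [-0.21033048 -0.46473945  0.22576635]
[ 326.1  278.5   63.3   67.  3259.5] [572.1  81.1  11.5]
[  81.5  265.7   89.6  106.5 7377. ] [ 465.9 -118.3   11.5]
[ 384.9  234.3   66.6   70.4 3594.5] [555.5 146.9  11.5]
[ 315.3  207.3   70.    70.7 3791.5] [506.6 100.4  11.5]
[ 448.1  187.    69.    76.  4021.5] [538.8 212.8  11.5]
[5.4000e+00 1.2594e+03 8.5360e+02 2.4201e+03 6.5047e+04] [ 3802.1 -2760.6    11.5]
[ 376.6  158.6   72.4   75.7 4220. ] [490.2 165.5  11.5]
```

Lid A lies at (506.6,100.4), within 1 mm of the gap centre. Now to lid B.

{"fn": "move_arm", "kwargs": {
  "plan": [14,-41,-4,0,0,0,50,14,-41,-4,0,0,0,50,14,-41,-4,0,0,0,50,14,-41,-4,0,0,0,50,14,-41,-4,0,0,0,50,14,-41,-4,0,0,0,50,14,-41,-4,0,0,0,50,14,-41,-4,0,0,0,50,12,-39,-4,0,0,0,50,0,0,0,0,0,0,50,0,0,0,0,0,0,50,0,0,0,0,0,0,50]
}}

```text
time: 11.25
eef_pos: [0.6297, -0.265, 0.1458]
tcp_rot: [0.215, 0.977, 0.001, -0.002]
contact_force: [-0.1, 0.5, 0.0]
opening: 0.588
finger_force: 0.0
```

```bash
python3 tin.py w8 .0085
```

```text
11.3 [ 630.  -264.8  146.5] [-0.18385478 -0.03751395  0.54782209]
[ 641.   364.2   86.9  115.8 3708. ] [871.6 -57.8   8.5]
[  289.2   436.1   328.6   755.5 59704.5] [ 810.5 -376.3    8.5]
[ 584.9  329.6  116.8  147.5 8173.5] [816.8 -94.8   8.5]
[ 313.5  218.5   78.    78.3 4696.5] [ 628.7 -266.6    8.5]
[  483.8   105.8   131.5   153.5 11616. ] [ 604.1 -117.1    8.5]
```

{"fn": "move_arm", "kwargs": {
  "plan": [-1,-2,-40,0,0,0,50,0,0,-40,0,0,0,50,0,0,-35,0,0,0,50,0,0,-20,0,0,0,50,0,0,-12,0,0,0,50,0,0,-8,0,0,0,50,0,0,0,0,0,0,50,0,0,0,0,0,0,10,0,0,0,0,0,0,10,0,0,0,0,0,0,10,0,0,0,0,0,0,10,0,0,0,0,0,0,10]
}}

```text
time: 12.5
eef_pos: [0.631, -0.2693, -0.0052]
tcp_rot: [0.215, 0.977, -0.0, 0.002]
contact_force: [-0.6, 0.2, 5.3]
opening: 0.235
finger_force: 39.6
```

{"fn": "move_arm", "kwargs": {
  "plan": [0,0,25,0,0,0,10,0,0,45,0,0,0,10,-1,44,5,0,0,0,10,-1,44,5,0,0,0,10,-1,44,5,0,0,0,10,-1,44,5,0,0,0,10,-1,44,5,0,0,0,10,-1,44,5,0,0,0,10,-1,44,5,0,0,0,10,-1,44,5,0,0,0,10,-1,44,5,0,0,0,10,0,0,0,0,0,0,10]
}}

```text
time: 13.7
eef_pos: [0.6199, 0.1325, 0.108]
tcp_rot: [0.212, 0.977, 0.001, -0.0]
contact_force: [-0.4, -0.6, -0.7]
opening: 0.241
finger_force: 39.3
```

{"fn": "move_arm", "kwargs": {
  "plan": [0,0,0,0,0,0,10,0,0,0,0,0,0,10,0,0,0,0,0,0,10]
}}

```text
time: 14.0
eef_pos: [0.6205, 0.126, 0.1071]
tcp_rot: [0.216, 0.976, -0.0, -0.0]
contact_force: [0.1, -1.6, -0.8]
opening: 0.238
finger_force: 39.3
```

```bash
python3 tin.py w9 .0115
```

```text
14.05 [620.6 126.  107.3] [ 0.56089887 -0.22646545 -1.45972646]
[  32.6  341.6  105.7  123.2 6852.5] [ 608.1 -105.1   11.5]
[  318.7   522.5   590.4   650.7 79116. ] [863.4  15.7  11.5]
[ 226.   197.2   90.3   95.3 6623. ] [572.6  80.9  11.5]
[ 399.6  169.3   93.    98.1 7017.5] [604.7 194.5  11.5]
[ 303.5  131.4   97.   101.1 7550.5] [555.8 147.   11.5]
[ 203.1   90.5   98.4  109.5 8305.5] [506.8 100.3  11.5]
[ 388.6   59.   101.4  112.7 8824.5] [539.1 213.1  11.5]
[ 284.5   15.1  104.7  118.7 5466. ] [490.4 165.6  11.5]
```

View pics/w9.png

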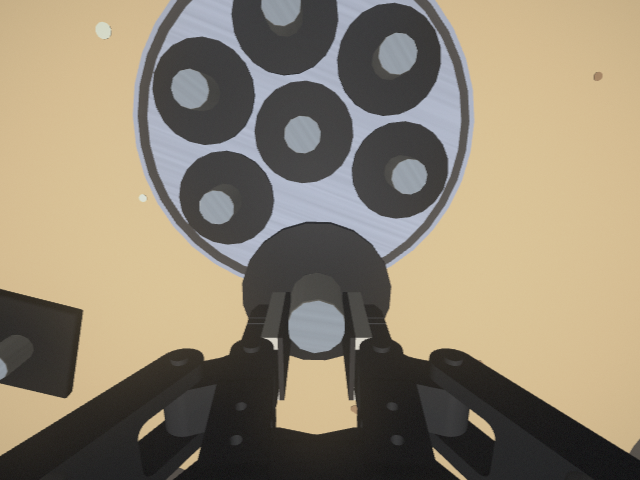

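The held lid is at (317,291), about 3 mm outward along tool x compared with the first grip. This matches the grip-time pose reading. The lid centre is about (617.7,127.3) and the target is (621.2,128.4), so I'll shift (3.5, 1) and lower.

{"fn": "move_arm", "kwargs": {
  "plan": [3.5,1,-30,0,0,0,10,0,0,-30,0,0,0,10,0,0,-22,0,0,0,10,0,0,-12,0,0,0,10,0,0,-6,0,0,0,10,0,0,-2,0,0,0,10,0,0,0,0,0,0,10,0,0,0,0,0,0,10]
}}

```text
time: 14.85
eef_pos: [0.6254, 0.1285, 0.0072]
tcp_rot: [0.215, 0.977, 0.0, 0.001]
contact_force: [-0.8, 0.8, -1.1]
opening: 0.238
finger_force: 39.3
```

{"fn": "move_arm", "kwargs": {
  "plan": [-0.5,-0.5,-3,0,0,0,10,0,0,-2,0,0,0,10,0,0,-1,0,0,0,10,0,0,-1,0,0,0,10,0,0,0,0,0,0,10,0,0,0,0,0,0,10]
}}

```text
time: 15.45
eef_pos: [0.6237, 0.128, -0.0013]
tcp_rot: [0.215, 0.977, -0.0, -0.0]
contact_force: [-0.1, 0.0, -0.8]
opening: 0.234
finger_force: 39.3
```

{"fn": "move_arm", "kwargs": {
  "plan": [0,0,-1,0,0,0,10,0,0,-1,0,0,0,10,0,0,0,0,0,0,10,0,0,0,0,0,0,10]
}}

```text
time: 15.85
eef_pos: [0.6239, 0.1281, -0.0022]
tcp_rot: [0.215, 0.977, -0.0, -0.0]
contact_force: [-3.5, 0.0, 5.6]
opening: 0.239
finger_force: 39.9
```

Contact is 5.6 N at TCP −2.2 mm, the expected floor height. Release and rise.

{"fn": "move_arm", "kwargs": {
  "plan": [0,0,0,0,0,0,36,0,0,0,0,0,0,36,0,0,0,0,0,0,36,0,0,15,0,0,0,36,0,0,40,0,0,0,36,0,0,45,0,0,0,36,0,0,45,0,0,0,36,-10,-10,40,0,0,0,36,-30,0,20,0,0,0,36,-30,0,20,0,0,0,36,0,0,0,0,0,0,36,0,0,0,0,0,0,36]
}}

```text
time: 17.05
eef_pos: [0.5539, 0.118, 0.2235]
tcp_rot: [0.215, 0.977, 0.0, 0.002]
contact_force: [0.4, 0.2, -0.5]
opening: 0.423
finger_force: 0.0
```

```bash
python3 tin.py w10 .0115;python3 - <<'E'
from h import *
d=cam("wrist");
w=d["color"][80:400,120:520,::-1]; s=cam("scene")["color"][160:260,320:445,::-1]
s=cv2.resize(s,(400,320),interpolation=cv2.INTER_CUBIC); cv2.imwrite("pics/fin.png",np.hstack([w,s]))
E
```

```text
17.1 [553.9 118.  222.3] [-0.73408092 -0.2185781  -0.16111972]
[  304.5   422.3   275.8   700.  66598.5] [787.   -4.2  11.5]
[ 353.5  254.4   59.2   61.4 2787. ] [621.1 129.3  11.5]
[ 290.   232.    61.2   62.5 2924.5] [572.8  81.   11.5]
[  61.8  220.    85.   101.3 6641. ] [ 466.8 -118.6   11.5]
[ 343.6  189.5   63.9   65.1 3182.5] [556.1 146.8  11.5]
[ 278.1  163.5   65.4   67.4 3368. ] [507.2 100.2  11.5]
[ 401.   144.1   65.9   70.  3544.5] [539.5 212.8  11.5]
[ 333.6  116.8   67.6   71.7 3723.5] [490.7 165.4  11.5]
[ 344.1  182.7  214.6  219.2 4150.5] [550.3 149.9  11.5]
```

View pics/fin.png

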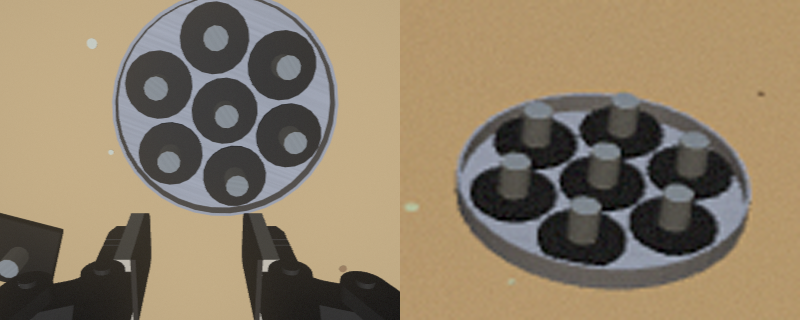

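Seven lids lie flat in an even honeycomb, with the new ones at (621.1,129.3) and (507.2,100.2) mm. The gripper is clear, so I'm handing in.

```bash
python3 -c "
from plant import order
print(order.sign_off())"
```

```text
the job is handed in; nothing more can be done
None
```

Both 64 mm black lids lie flat in the tin's two empty places, completing the honeycomb of seven; the job was handed in at about 17 s, with the gripper clear of everything.

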